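Open the punch chest with its lifting lever

ROBOT

A 6-joint arm with a two-finger parallel gripper is mounted at the origin on the work surface; the furniture and walls round the work are solid. World frame = base frame: x ahead of the robot, y to its left, z up, the work surface at z = 0. Lengths are in m, angles in rad, forces in N, time in s.
With the tool pointing down it reaches from about 0.4 to 0.925 m from the base axis. Payload 3.4 kg.
Tool frame: the origin (TCP) lies midway between the tips of the shut fingers; the grasp point (between the pads) lies 19 mm behind it (bot.grip_point_offset is the z of the grasp point in the tool frame, in m); z points along the fingers, x is the direction in which the jaws open and shut, and the axes are right-handed (so a half turn about z gives the same grasp; the last joint's range is limited). The gripper opens to 85 mm and grips with 20 to 120 N. Pads are 22 mm wide; open, the fingers measure 114 mm over their backs; the gripper's body (76 mm by 85 mm) begins 54 mm behind the grasp point. The pads swing forward as they close: fully open they stand 13 mm farther back than shut.
Start: joints at [-1.188, 0.307, 1.506, -0, 1.328, -0.073], TCP at [0.253, -0.516, 0.231] pointing down, gripper open.
Joint ranges: [-3.12, 3.12], [-1.05, 2.28], [0.14, 2.33], [-1.42, 4.57], [0.1, 2.73], [-2.68, 2.68]. Speed limits (rad/s): [2.57, 2.57, 3.14, 3.14, 3.14, 3.14].

INTERFACE

Orientations are given as a unit quaternion [w, x, y, z].
In Python, from cell import bot, viewer, finder gives the robot as it stands.
- The arm moves only by the shell command python3 -m creep 'ROWS'. ROWS is JSON, a list of rows, each an object of numbers: "ax", "ay", "az": the turn, a rotation vector about the tool's x, y, z in rad; "tx", "ty", "tz": the shift along the tool's x, y, z in m; "jaw": the opening in per cent of the stroke, from 0 (shut) to 100 (fully open). A call has exactly 10 rows; each row shifts and turns the pose as measured when the row begins, along the tool's axes as they then stand; what a row does not reach is not made up. A row lasts 1/12 s, in which the tool goes at most 41.7 mm and 7.16 degrees, less where a joint would pass 70% of its speed; a pose out of reach is approached as far as the arm can. A call is refused whole if a number of a shift passes 0.0417 or a number of a turn 0.125, either way. A call with a gripper value outside its range is refused whole. The fingers move at their own pace and stop on an object; the grip force is fixed at half the most. Time passes only in rows, so rows that do not move let the fingers close, or fill a call up. It gives the time, the measured TCP pose, the force and the opening at its end, in the units of the state.
- bot.sense(): the state, without advancing time (a new reading comes with each control period).
- viewer.snapshot(name): name is "side" or "top" or "wrist"; returns the picture (400x640x3 uint8, red, green, blue); there is no depth.
- viewer.camera_info(name): a dict with "fx", "fy", "cx", "cy" (pixels), "R" (3x3) and "t" (3): a world point X has camera coordinates R X + t. Camera axes: x right, y down, z forward; pixel columns grow to the right and rows downward; lengths in m; the calibration is good to about 2 mm. A picture is of the moment at which its call begins: read the wrist's pose just before it. camera_info takes no time and is no camera call; for the wrist camera it gives the pose at the moment of the call.
- bot.finish_job(): hands the job in, once; it reports no verdict.
Trained networks look in the newest picture that a camera, given by its name, has taken for a name from the list of things; names that differ only in an ending like _2 or _b are one class to them, and where a whole thing is asked for, a point or a joint stands for the part that bears it (a point fixed in the world has none). Each returns a list of dicts, best first, with "score" (0 to 1); they miss things now and then, are a little off and sometimes report something else, mostly with a low value. They report only what shows in the picture. A call takes as long as a camera call.
- finder.search_frame(camera, label): "rect" ([left, top, width, height] in pixels, round what is visible of it).
- finder.outline_of(camera, label): "pixels" (400x640 bool, what is visible of it) and "rect" ([left, top, width, height] in pixels, round what is visible of it).
- finder.spot_point(camera, label): "at" ([column, row] in pixels: a listed point, or the origin of a listed thing).
The state is a dict: "t": time; "joint_positions": joint angles; "dq": joint speeds; "tau": joint torques, N m; "ee_pos": TCP position; "tool_rot": TCP orientation; "contact_force": force on the tool from outside, world axes, zero at the start; "wrist_torque": the same for the moment, N m; "width": opening from 0.0 (shut) to 1.0 (fully open).
Only numpy, scipy, OpenCV 4.12 (cv2) and the standard library are available. Lean on these libraries where they do the work, as an engineer would, in place of code of your own. Each camera call takes 0.05 s, during which the arm holds its last target.

TASK

I want to take a punch out of the steel chest, so please hold its heavy flap open for me. First push the bolt's yellow lug back with a fingertip until the bolt is fully drawn, then press the black pad of the red lever down as far as it goes, or nearly, so that the lever raises the flap, and finish while still holding the lever down. Only push and press, pinch nothing; do not touch the flap, and leave the wax tin, the red spool and the dye bottle where they stand.

Things in the scene. Friction and masses are not known exactly. Their poses are not given: they have to be found in the camera images.
- chest: Grey steel chest, lever stand and bolt bracket on one dark base plate, fixed; x = -144 to 121 mm, 175 mm wide. Origin: on the table under the middle of the chest's front wall. +x: from the lever side to the flap's hinge (the lever's long end points to -x, away from the robot); z up; y as in a right-handed frame. The lever lies in the plane y = +35 mm, the bolt in the plane y = -60 mm.
- flap_lip (a point): Middle of the upper front edge of the heavy bare steel flap (12 mm plate, about 3 kg), moves with it. Shut: x = -38, z = 122 mm of the chest; the flap reaches 150 mm back from it (hinge line at x = 118, z = 116 mm) and 87 mm to each side; hinge leaves at the rear stand 5 mm higher. The lever at its stop raises it to about z = 163 mm. It falls shut when the lever is let go.
- bolt (a joint): Slide bolt, m: 0 = shut (its 18 mm wide bar reaches 26 mm over the flap's lip and blocks the flap), 0.045 = fully drawn, at its stop. Grows as the bolt moves along the chest's -x. Slides stiffly (about 1.5 N) and stays where it is left. Its grey bracket: x = -138 to -44 mm, y = -78 to -42 mm, z to 123.5 mm, two keepers over the bar (x = -48 and -134 mm) to 136.5 mm.
- bolt_lug (a point): Middle of the yellow lug that stands on the bolt's bar and moves with it (chest x = -64 mm when shut, z = 153.5 mm): 10 mm thick along the chest's x, 24 mm wide along y, top 18 mm above this point, foot 22 mm below it. To draw the bolt, push the lug's face that looks to the flap (+x) along the chest's -x.
- lever (a joint): Red lever, rad: 0 = at rest, long end 0.3 rad above level; 0.7 = pressed down to its stop, 0.4 rad below level. Turns about a pin along the chest's y at x = -70, y = 35, z = 118.3 mm. The roller on its short end, 55 mm from the pin, lies under the flap's lip and lifts it. Needs about 6 to 13 N on the pad; goes back up when let go.
- lever_pad (a point): Middle of the upper face of the black rubber press pad (46 mm along the lever, 44 mm wide) at the lever's long end: 105 mm from the pin along the lever and 13 mm above the lever's centre line, square to it. Moves with the lever, from z = 162 mm at rest to 89 mm at the stop.
- wax_tin: Round wax tin, yellow lid on a white base, 68 mm across, 34 mm high, loose on the table; origin at the centre of its underside. To be left alone.
- red_spool: Spool of red thread, 40 mm across, 60 mm high, standing loose on the table; origin at the centre of its underside. To be left alone.
- dye_bottle: White dye bottle with a black cap and a brown band, 44 mm across, 95 mm high, standing loose on the table; origin at the centre of its underside. To be left alone.

How it is judged:
On the way, in this order (a step that is already met when the one before it is completed fails the run):
1. the bolt is drawn (at least 36 of 45 mm) while the flap is still shut (value of joint bolt above 0.036 m and height (world z) of flap_lip below 0.127 m), for 0.2 s.
2. the lever is pressed down to 0.58 rad or more by the fingers and has raised the flap's lip by 30 mm or more (value of joint lever above 0.58 rad and height (world z) of flap_lip above 0.152 m and contact force between the fingers and lever above 1 N), for 0.3 s.
At the end, for the whole second after the job is handed in: Bolt drawn at least 36 of its 45 mm, lever held down by the fingers at 0.58 rad or more (stop at 0.70) with at least 1 N, flap's lip raised by 30 mm or more (z 152 to 180 mm) and not touched by the robot, the three loose things within 20 mm of where they stood (all of step 2 and value of joint bolt above 0.036 m and height (world z) of flap_lip below 0.18 m and contact force between each of the fingers, the arm and flap below 1 N and distance of each of wax_tin, red_spool, dye_bottle from where it was at the start of the episode below 0.02 m); the arm keeps its last pose, push and grip.
It fails at once if the robot pushes on or lifts the flap itself (contact force between any of the fingers, the arm and flap above 3 N).
It fails at once if the flap is raised other than by the lever (height (world z) of flap_lip above 0.134 m and value of joint lever below 0.08 rad).
It fails at once if the lug or the lever's pad is pinched between the fingers ((contact force between the fingers and bolt_c1 above 0.5 N and contact force between the fingers and bolt_c2 above 0.5 N) or (contact force between the fingers and bolt_c3 above 0.5 N and contact force between the fingers and bolt_c4 above 0.5 N) or (contact force between the fingers and lever_c4 above 0.5 N and contact force between the fingers and lever_c5 above 0.5 N)).
It fails at once if the bolt is pushed with the arm or the gripper's body (contact force between the arm and bolt above 3 N).
It fails at once if a bystander is moved, lifted or tipped (distance of any of wax_tin, red_spool, dye_bottle from where it was at the start of the episode above 0.02 m or angle between any of wax_tin, red_spool, dye_bottle's own z axis and vertical above 0.3 rad).
It also fails if it takes over 40 s, if anything falls off the work surface, if the arm or the gripper's body presses on something with over 40 N, if the wrist force passes 120 N, or if a joint passes its speed limit or range.

## Working session

There is one attempt and no reset: what is moved stays moved. The work goes in short steps, Python scripts to look and compute and a shell command to move; the robot and the scene stay as the last step left them, time stands still between calls to the robot, and variables do not carry over. Pictures are saved under pics/ and viewed, and the job is handed in when it is done.

```bash
mkdir -p pics; ls
cat > h.py <<'E'
from cell import bot, viewer, finder
import numpy as np, cv2
def snap(n,f):
    im=viewer.snapshot(n); cv2.imwrite('pics/'+f,cv2.cvtColor(im,cv2.COLOR_RGB2BGR)); return im
def proj(n,X):
    c=viewer.camera_info(n); p=np.array(c['R'])@np.array(X)+np.array(c['t']); return [c['fx']*p[0]/p[2]+c['cx'],c['fy']*p[1]/p[2]+c['cy']]
def ray(n,px):
    c=viewer.camera_info(n); R=np.array(c['R']);t=np.array(c['t'])
    d=R.T@np.array([(px[0]-c['cx'])/c['fx'],(px[1]-c['cy'])/c['fy'],1]); return -R.T@t,d
def atz(n,px,z):
    o,d=ray(n,px); return o+d*(z-o[2])/d[2]
E
python3 - <<'E'
from h import *
s=bot.sense(); print(s['t'],s['ee_pos'],s['tool_rot'],s['width'])
for n in ['side','top']:
    snap(n,n+'0.png')
    for l in ['flap_lip','bolt_lug','lever_pad','chest','wax_tin','red_spool','dye_bottle']:
        r=finder.spot_point(n,l)
        print(n,l,[(np.round(q['at'],1).tolist(),round(q['score'],2)) for q in r[:2]])
print(bot.sense()['t'])
E
```

```text
pics
0.0 [ 0.25283438 -0.51565157  0.23039399] [-6.09910391e-04  8.48579664e-01 -5.29066655e-01 -8.10644352e-04] 0.998291044876616
side flap_lip [([288.0, 180.2], 0.88)]
side bolt_lug [([306.4, 153.6], 0.83)]
side lever_pad [([337.1, 187.4], 0.86)]
side chest [([268.0, 214.9], 0.61)]
side wax_tin [([360.9, 196.4], 0.98)]
side red_spool [([324.4, 261.0], 0.8)]
side dye_bottle []
top flap_lip [([354.1, 231.2], 0.68)]
top bolt_lug [([325.1, 249.6], 0.71)]
top lever_pad [([312.9, 185.8], 0.78)]
top chest [([360.9, 244.6], 0.81), ([329.8, 176.8], 0.66)]
top wax_tin [([275.7, 239.4], 0.77)]
top red_spool [([328.5, 175.9], 0.66)]
top dye_bottle [([398.5, 207.6], 0.73), ([332.7, 177.7], 0.3)]
0.8
```

View pics/side0.png

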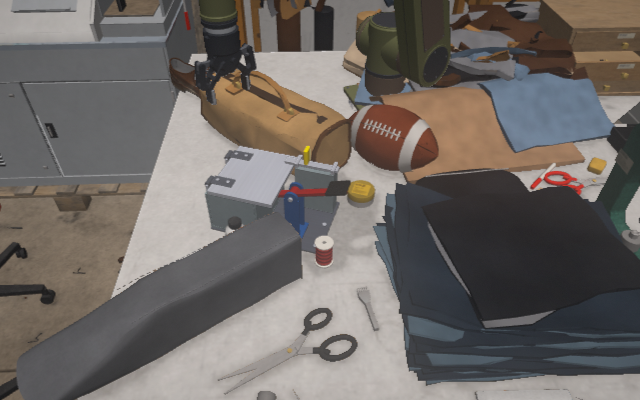

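View pics/top0.png

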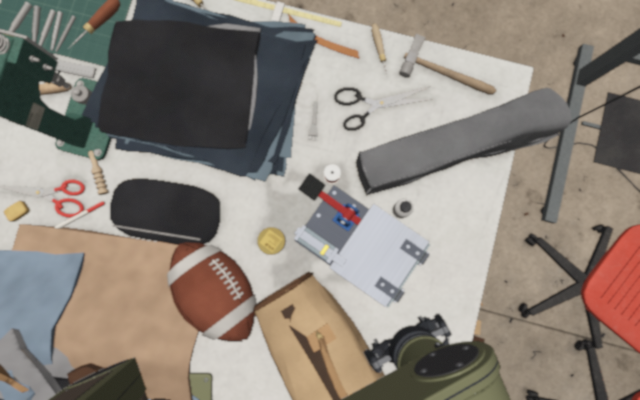

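Run:
```python
from h import *
from scipy.optimize import least_squares
P={'flap_lip':([-.038,0,.122],[288,180.2],[354.1,231.2]),'bolt_lug':([-.064,-.06,.1535],[306.4,153.6],[325.1,249.6]),
'lever_pad':([-.07-.105*np.cos(.3)+.013*np.sin(.3),.035,.162],[337.1,187.4],[312.9,185.8]),'chest':([0,0,0],[268,214.9],[360.9,244.6])}
for k,(m,a,b) in P.items():
    o1,d1=ray('side',a);o2,d2=ray('top',b)
    A=np.stack([d1,-d2],1);s=np.linalg.lstsq(A,o2-o1,rcond=None)[0]
    print(k,np.round((o1+d1*s[0]+o2+d2*s[1])/2,4),np.linalg.norm(o1+d1*s[0]-o2-d2*s[1]))
def pose(v,m): 
    c,s=np.cos(v[2]),np.sin(v[2]); return [v[0]+c*m[0]-s*m[1],v[1]+s*m[0]+c*m[1],m[2]]
def f(v):
    r=[]
    for k,(m,a,b) in P.items():
        w=.3 if k=='chest' else 1
        X=pose(v,m); r+=list(w*(np.array(proj('side',X))-a))+list(w*(np.array(proj('top',X))-b))
    return r
for y0 in [0,1.5,3,-1.5]:
    q=least_squares(f,[.6,0,y0],loss='soft_l1'); print(q.x,q.cost,np.round(q.fun,1))
for n,l,px in [('top','tin',(275.7,239.4)),('side','tin',(360.9,196.4)),('top','spool',(328.5,175.9)),('side','spool',(324.4,261)),('top','bottle',(398.5,207.6))]: print(n,l,atz(n,px,0))
for n in ['side','top']: print(n,ray(n,(320,200)))
```

```text
flap_lip [ 0.4459 -0.4368  0.1274] 0.009638436737714785
bolt_lug [ 0.405  -0.3772  0.1574] 0.0008634679197443115
lever_pad [ 0.5406 -0.3516  0.162 ] 7.730219142858747e-05
chest [ 0.4135 -0.4723  0.0012] 0.010288308527169306
[ 0.41604224 -0.46544499 -2.19701567] 8.26748447372253 [-2.1 -0.5 -3.2  2.9 -0.7  1.5  0.4 -0.1  0.5  0.4 -0.3 -0.7  1.6  0.2
 -0.2 -0.1]
[ 0.41604224 -0.46544499  4.08616964] 8.267484473722618 [-2.1 -0.5 -3.2  2.9 -0.7  1.5  0.4 -0.1  0.5  0.4 -0.3 -0.7  1.6  0.2
 -0.2 -0.1]
[ 0.41604224 -0.46544499  4.08616963] 8.267484473722591 [-2.1 -0.5 -3.2  2.9 -0.7  1.5  0.4 -0.1  0.5  0.4 -0.3 -0.7  1.6  0.2
 -0.2 -0.1]Traceback (most recent call last):
  File "<stdin>", line 18, in <module>
    return func(*args, **kwargs)
    result = trf(vector_fun.fun, vector_fun.jac, x0, f0, J0, lb, ub, ftol, xtol,
                 gtol, max_nfev, x_scale, loss_function, tr_solver,
                 tr_options.copy(), verbose, callback=callback_wrapped)
    return trf_no_bounds(
        fun, jac, x0, f0, J0, ftol, xtol, gtol, max_nfev, x_scale,
        loss_function, tr_solver, tr_options, verbose, callback=callback)
    f_new = fun(x_new)
    self._update_fun()
    ~~~~~~~~~~~~~~~~^^
    self.f = self.fun_wrapped(xp_copy(self.x))
             ~~~~~~~~~~~~~~~~^^^^^^^^^^^^^^^^^
    return np.atleast_1d(self.fun(x))
                         ~~~~~~~~^^^
    return self.f(x, *self.args, **self.kwargs)
           ~~~~~~^^^^^^^^^^^^^^^^^^^^^^^^^^^^^^
  File "<stdin>", line 15, in f
  File "h.py", line 6, in proj
    c=viewer.camera_info(n); p=np.array(c['R'])@np.array(X)+np.array(c['t']); return [c['fx']*p[0]/p[2]+c['cx'],c['fy']*p[1]/p[2]+c['cy']]
ValueError: time passes only in moves, steps and waits
```

The two views agree: chest origin is about (0.416, -0.466) with yaw -2.197. Both pictures are consistent with this, showing the lug at side (306,154) / top (325,250), and the pad at (340,187) / (312,186). Next I'll shut the jaws, align tool y with chest x and approach at height.

```bash
python3 -m creep '[{"az":-0.122,"tz":-0.01,"jaw":0},{"az":-0.122,"tz":-0.01,"jaw":0},{"az":-0.122,"jaw":0},{"az":-0.122,"jaw":0},{"ty":-0.025,"tx":0.007,"jaw":0},{"ty":-0.025,"tx":0.007,"jaw":0},{"ty":-0.025,"tx":0.007,"jaw":0},{"ty":-0.025,"tx":0.007,"jaw":0},{"ty":-0.025,"tx":0.007,"jaw":0},{"jaw":0}]'
python3 - <<'E'
from h import *
from scipy.spatial.transform import Rotation as R
s=bot.sense(); q=s['tool_rot']; M=R.from_quat(np.roll(q,-1)).as_matrix()
print(s['t'],s['ee_pos'],s['width'],M.round(3))
ci=viewer.camera_info('wrist'); im=snap('wrist','w1.png')
print(np.array(ci['R']).round(3),ci['t'],ci['fx'],-np.array(ci['R']).T@ci['t'])
for l in ['flap_lip','bolt_lug','lever_pad']:
    print(l,[(np.round(a['at'],1).tolist(),round(a['score'],2)) for a in finder.spot_point('wrist',l)[:2]])
v=[.41604,-.46544,-2.197]
c,sn=np.cos(v[2]),np.sin(v[2])
d=s['ee_pos'][:2]-np.array(v[:2]); print('chest',c*d[0]+sn*d[1],-sn*d[0]+c*d[1])
for m in ([-.038,0,.122],[-.064,-.06,.1535],[-.1665,.035,.162]):
    X=[v[0]+c*m[0]-sn*m[1],v[1]+sn*m[0]+c*m[1],m[2]]; p=np.array(ci['R'])@X+ci['t']; print(ci['fx']*p[0]/p[2]+ci['cx'],ci['fy']*p[1]/p[2]+ci['cy'],X)
E
```

```text
0.8 [ 0.25309523 -0.51632576  0.23132913] 0.9973418381981666 [[ 0.44  -0.898  0.   ]
 [-0.898 -0.44  -0.   ]
 [ 0.     0.    -1.   ]]
[[ 0.44  -0.898 -0.   ]
 [-0.864 -0.423  0.273]
 [-0.245 -0.12  -0.962]] [-0.57545689 -0.035724    0.37786355] 354.41198235856154 [ 0.31494815 -0.48663338  0.37309961]
flap_lip []
bolt_lug []
lever_pad []
chest 0.1367281402570989 -0.10220457739676483
334.4509796810967 -141.15814147390543 [np.float64(0.438310773370305), np.float64(-0.4346501858809035), 0.122]
205.51269536784747 -169.51906360165376 [np.float64(0.40493317496194015), np.float64(-0.3784190919515665), 0.1535]
262.22272849717194 -641.2765902129556 [np.float64(0.5419801910611619), np.float64(-0.3510445530823974), 0.162]schema error: expected keys ax, ay, az, tx, ty, tz, jaw
```

View pics/w1.png

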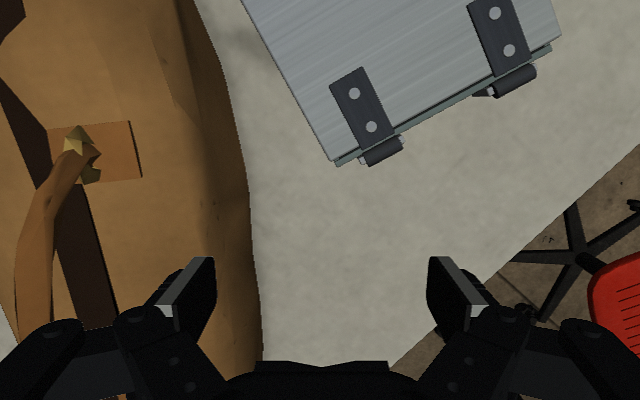

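The wrist view shows the chest's hinge side at the top (hinges near (365,110) and (500,40)), and the bag on the left under the open gripper. The call was refused because every row needs all seven keys, so I'm resending it.

```bash
python3 -m creep '[{"ax":0,"ay":0,"az":-0.122,"tx":0,"ty":0,"tz":-0.01,"jaw":0},{"ax":0,"ay":0,"az":-0.122,"tx":0,"ty":0,"tz":-0.01,"jaw":0},{"ax":0,"ay":0,"az":-0.122,"tx":0,"ty":0,"tz":0,"jaw":0},{"ax":0,"ay":0,"az":-0.122,"tx":0,"ty":0,"tz":0,"jaw":0},{"ax":0,"ay":0,"az":0,"tx":0.007,"ty":-0.025,"tz":0,"jaw":0},{"ax":0,"ay":0,"az":0,"tx":0.007,"ty":-0.025,"tz":0,"jaw":0},{"ax":0,"ay":0,"az":0,"tx":0.007,"ty":-0.025,"tz":0,"jaw":0},{"ax":0,"ay":0,"az":0,"tx":0.007,"ty":-0.025,"tz":0,"jaw":0},{"ax":0,"ay":0,"az":0,"tx":0.007,"ty":-0.025,"tz":0,"jaw":0},{"ax":0,"ay":0,"az":0,"tx":0,"ty":0,"tz":0,"jaw":0}]'
cat > w.py <<'E'
from h import *
import sys
from scipy.spatial.transform import Rotation as R
def look(f):
    s=bot.sense(); q=s['tool_rot']; M=R.from_quat(np.roll(q,-1)).as_matrix()
    print(s['t'],s['ee_pos'].round(4),s['width'],'F',np.round(s['contact_force'],1)); print(M.round(3))
    ci=viewer.camera_info('wrist'); im=snap('wrist',f)
    for l in ['flap_lip','bolt_lug','lever_pad']:
        print(l,[(np.round(a['at'],1).tolist(),round(a['score'],2)) for a in finder.spot_point('wrist',l)[:2]])
    v=[.41604,-.46544,-2.197]
    c,sn=np.cos(v[2]),np.sin(v[2])
    d=s['ee_pos'][:2]-np.array(v[:2]); print('chest',c*d[0]+sn*d[1],-sn*d[0]+c*d[1])
    for m in ([-.038,0,.122],[-.064,-.06,.1535],[-.1665,.035,.162]):
        X=[v[0]+c*m[0]-sn*m[1],v[1]+sn*m[0]+c*m[1],m[2]]; p=np.array(ci['R'])@X+ci['t']; print('pred',round(ci['fx']*p[0]/p[2]+ci['cx'],1),round(ci['fy']*p[1]/p[2]+ci['cy'],1),'depth',p[2].round(3))
look(sys.argv[1])
E
python3 w.py w2.png
```

```text
t: 1.83
ee_pos: [0.3556, -0.433, 0.252]
tool_rot: [0.0, 0.953, -0.302, 0.0]
contact_force: [0.1, 0.5, -0.3]
width: 0.001
1.8333 [ 0.3556 -0.433   0.252 ] 0.0013232363723002976 F [ 0.1  0.5 -0.3]
[[ 0.818 -0.576  0.   ]
 [-0.576 -0.818 -0.001]
 [ 0.001  0.001 -1.   ]]
flap_lip [([408.0, 135.4], 0.59)]
bolt_lug [([333.8, 92.8], 0.67)]
lever_pad []
chest 0.009110792002134046 -0.06798074623342405
pred 411.7 129.4 depth 0.267
pred 334.6 91.5 depth 0.23
pred 512.9 -102.2 depth 0.194
```

View pics/w2.png

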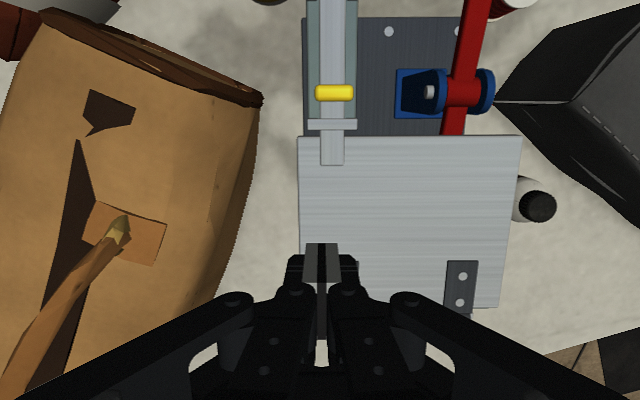

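The lug at (334,92) and the flap lip at (408,135) match predictions to within a few pixels. Now I'll go over to a spot just behind the lug and descend to tip z of about 0.15.

```bash
python3 -m creep '[{"ax":0,"ay":0,"az":0,"tx":0.003,"ty":-0.017,"tz":0,"jaw":0},{"ax":0,"ay":0,"az":0,"tx":0.003,"ty":-0.016,"tz":0,"jaw":0},{"ax":0,"ay":0,"az":0,"tx":0.002,"ty":-0.016,"tz":0,"jaw":0},{"ax":0,"ay":0,"az":0,"tx":0,"ty":0,"tz":0.015,"jaw":0},{"ax":0,"ay":0,"az":0,"tx":0,"ty":0,"tz":0.015,"jaw":0},{"ax":0,"ay":0,"az":0,"tx":0,"ty":0,"tz":0.015,"jaw":0},{"ax":0,"ay":0,"az":0,"tx":0,"ty":0,"tz":0.015,"jaw":0},{"ax":0,"ay":0,"az":0,"tx":0,"ty":0,"tz":0,"jaw":0},{"ax":0,"ay":0,"az":0,"tx":0,"ty":0,"tz":0,"jaw":0},{"ax":0,"ay":0,"az":0,"tx":0,"ty":0,"tz":0,"jaw":0}]'
python3 w.py w3.png
```

```text
t: 2.87
ee_pos: [0.3799, -0.4116, 0.1913]
tool_rot: [0.005, 0.95, -0.311, 0.0]
contact_force: [-0.6, -0.5, 0.2]
width: 0.001
2.8667 [ 0.3799 -0.4116  0.1913] 0.0009125607039547969 F [-0.6 -0.5  0.2]
[[ 0.806 -0.592 -0.003]
 [-0.592 -0.806 -0.01 ]
 [ 0.004  0.01  -1.   ]]
flap_lip [([415.8, 189.9], 0.92)]
bolt_lug [([315.9, 153.8], 0.75)]
lever_pad []
chest -0.02243389529115779 -0.060768809038316204
pred 419.5 186.7 depth 0.217
pred 321.5 153.3 depth 0.18
pred 555.9 -99.0 depth 0.143
```

View pics/w3.png

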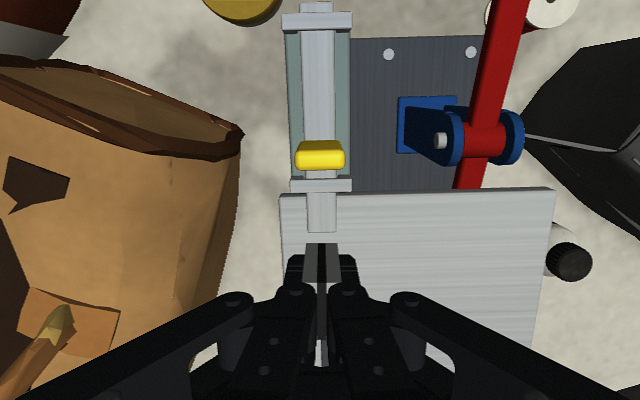

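The lug centre is at (320,155), in line with the fingertips (col 322). The lateral move fell about 17 mm short, so I'll finish it and then descend.

```bash
python3 -m creep '[{"ax":0,"ay":0,"az":0,"tx":0,"ty":-0.008,"tz":0,"jaw":0},{"ax":0,"ay":0,"az":0,"tx":0,"ty":-0.006,"tz":0,"jaw":0},{"ax":0,"ay":0,"az":0,"tx":0,"ty":-0.004,"tz":0.005,"jaw":0},{"ax":0,"ay":0,"az":0,"tx":0,"ty":0,"tz":0.01,"jaw":0},{"ax":0,"ay":0,"az":0,"tx":0,"ty":0,"tz":0.01,"jaw":0},{"ax":0,"ay":0,"az":0,"tx":0,"ty":0,"tz":0.01,"jaw":0},{"ax":0,"ay":0,"az":0,"tx":0,"ty":0,"tz":0.006,"jaw":0},{"ax":0,"ay":0,"az":0,"tx":0,"ty":0,"tz":0,"jaw":0},{"ax":0,"ay":0,"az":0,"tx":0,"ty":0,"tz":0,"jaw":0},{"ax":0,"ay":0,"az":0,"tx":0,"ty":0,"tz":0,"jaw":0}]'
python3 w.py w4.png
```

```text
t: 3.9
ee_pos: [0.3936, -0.3949, 0.1472]
tool_rot: [0.006, 0.951, -0.31, 0.002]
contact_force: [0.4, 0.5, -0.3]
width: -0.002
3.9 [ 0.3936 -0.3949  0.1472] -0.001518493228147632 F [ 0.4  0.5 -0.3]
[[ 0.808 -0.589 -0.001]
 [-0.589 -0.808 -0.012]
 [ 0.007  0.01  -1.   ]]
flap_lip [([434.3, 254.5], 0.72)]
bolt_lug [([315.9, 225.6], 0.7)]
lever_pad [([316.6, 224.1], 0.18)]
chest -0.04403064749339648 -0.05951746525701389
pred 437.1 249.4 depth 0.181
pred 319.6 223.7 depth 0.143
pred 633.5 -88.4 depth 0.107
```

View pics/w4.png

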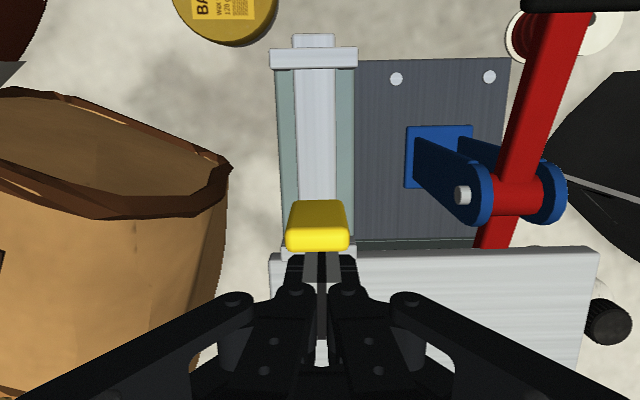

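The fingertips are just behind the yellow lug (lug at (317,225)), aligned and above the keeper. Pushing along chest -x.

```bash
python3 -m creep '[{"ax":0,"ay":0,"az":0,"tx":0,"ty":-0.006,"tz":0,"jaw":0},{"ax":0,"ay":0,"az":0,"tx":0,"ty":-0.006,"tz":0,"jaw":0},{"ax":0,"ay":0,"az":0,"tx":0,"ty":-0.006,"tz":0,"jaw":0},{"ax":0,"ay":0,"az":0,"tx":0,"ty":-0.006,"tz":0,"jaw":0},{"ax":0,"ay":0,"az":0,"tx":0,"ty":-0.006,"tz":0,"jaw":0},{"ax":0,"ay":0,"az":0,"tx":0,"ty":-0.005,"tz":0,"jaw":0},{"ax":0,"ay":0,"az":0,"tx":0,"ty":-0.005,"tz":0,"jaw":0},{"ax":0,"ay":0,"az":0,"tx":0,"ty":-0.004,"tz":0,"jaw":0},{"ax":0,"ay":0,"az":0,"tx":0,"ty":-0.003,"tz":0,"jaw":0},{"ax":0,"ay":0,"az":0,"tx":0,"ty":0,"tz":0,"jaw":0}]'
python3 w.py w5.png
```

```text
t: 4.93
ee_pos: [0.4196, -0.3601, 0.1488]
tool_rot: [0.015, 0.951, -0.308, 0.0]
contact_force: [0.5, 0.1, 0.8]
width: 0.0
4.9333 [ 0.4196 -0.3601  0.1488] 2.8434548921948564e-06 F [0.5 0.1 0.8]
[[ 0.811 -0.585 -0.009]
 [-0.585 -0.81  -0.029]
 [ 0.01   0.029 -1.   ]]
flap_lip []
bolt_lug [([313.2, 231.7], 0.68)]
lever_pad [([588.6, 77.0], 0.76)]
chest -0.08743502724789926 -0.05880708934466369
pred 426.8 319.1 depth 0.196
pred 318.3 314.0 depth 0.158
pred 599.3 67.7 depth 0.12
```

View pics/w5.png

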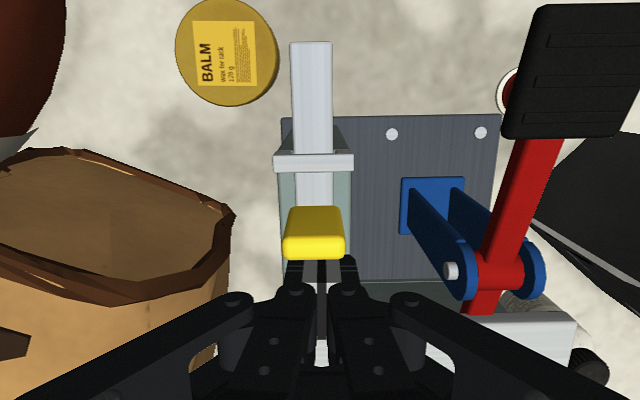

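The bolt has come back and now sticks out beyond the far keeper, up to (310,45). I'll keep pushing until it stalls at the stop.

```bash
python3 -m creep '[{"ax":0.01,"ay":0,"az":0,"tx":0,"ty":-0.004,"tz":0,"jaw":0},{"ax":0.01,"ay":0,"az":0,"tx":0,"ty":-0.004,"tz":0,"jaw":0},{"ax":0.01,"ay":0,"az":0,"tx":0,"ty":-0.004,"tz":0,"jaw":0},{"ax":0,"ay":0,"az":0,"tx":0,"ty":-0.004,"tz":0,"jaw":0},{"ax":0,"ay":0,"az":0,"tx":0,"ty":-0.004,"tz":0,"jaw":0},{"ax":0,"ay":0,"az":0,"tx":0,"ty":-0.004,"tz":0,"jaw":0},{"ax":0,"ay":0,"az":0,"tx":0,"ty":-0.004,"tz":0,"jaw":0},{"ax":0,"ay":0,"az":0,"tx":0,"ty":-0.003,"tz":0,"jaw":0},{"ax":0,"ay":0,"az":0,"tx":0,"ty":-0.003,"tz":0,"jaw":0},{"ax":0,"ay":0,"az":0,"tx":0,"ty":-0.003,"tz":0,"jaw":0}]'
python3 w.py w6.png
```

```text
t: 5.97
ee_pos: [0.4197, -0.3603, 0.1493]
tool_rot: [0.032, 0.952, -0.303, -0.006]
contact_force: [-7.9, -10.3, -0.1]
width: 0.001
5.9667 [ 0.4197 -0.3603  0.1493] 0.0009024919257796589 F [ -7.9 -10.3  -0.1]
[[ 0.816 -0.578 -0.031]
 [-0.578 -0.814 -0.057]
 [ 0.008  0.065 -0.998]]
flap_lip []
bolt_lug [([313.1, 230.6], 0.78)]
lever_pad [([592.1, 83.6], 0.82)]
chest -0.08729329384743666 -0.058627908734985475
pred 424.8 315.8 depth 0.198
pred 317.5 312.4 depth 0.159
pred 605.7 70.9 depth 0.118
```

View pics/w6.png

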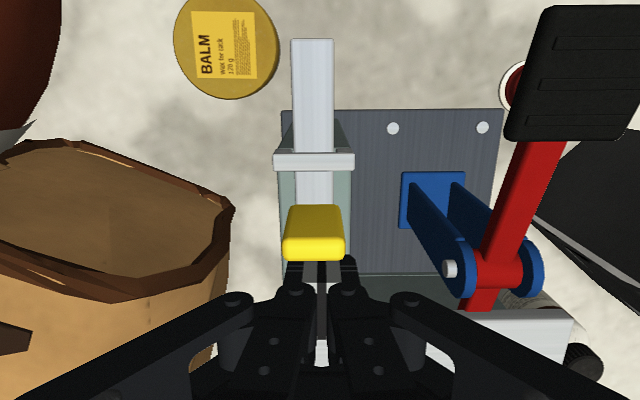

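The bolt stalls at about 13 N, far above its 1.5 N friction, so it's at its stop. I'll check the lug position numerically, then back off and lift.

```bash
python3 -m creep '[{"ax":0,"ay":0,"az":0,"tx":0,"ty":0.006,"tz":0,"jaw":0},{"ax":0,"ay":0,"az":0,"tx":0,"ty":0.006,"tz":0,"jaw":0},{"ax":0,"ay":0,"az":0,"tx":0,"ty":0,"tz":-0.015,"jaw":0},{"ax":0,"ay":0,"az":0,"tx":0,"ty":0,"tz":-0.015,"jaw":0},{"ax":0,"ay":0,"az":0,"tx":0,"ty":0,"tz":-0.015,"jaw":0},{"ax":0,"ay":0,"az":0,"tx":0,"ty":0,"tz":-0.015,"jaw":0},{"ax":0,"ay":0,"az":0,"tx":0,"ty":0,"tz":-0.015,"jaw":0},{"ax":0,"ay":0,"az":0,"tx":0,"ty":0,"tz":0,"jaw":0},{"ax":0,"ay":0,"az":0,"tx":0,"ty":0,"tz":0,"jaw":0},{"ax":0,"ay":0,"az":0,"tx":0,"ty":0,"tz":0,"jaw":0}]'
python3 w.py w7.png
python3 - <<'E'
from h import *
v=[.41604,-.46544,-2.197];c,s=np.cos(v[2]),np.sin(v[2])
im=viewer.snapshot('wrist')
a=finder.spot_point('wrist','bolt_lug');p=finder.spot_point('wrist','lever_pad')
for q,z in ((a,.1535),(p,.162)):
    if q:
        X=atz('wrist',q[0]['at'],z);d=X[:2]-v[:2];print(q[0]['at'],X,'chest',c*d[0]+s*d[1],-s*d[0]+c*d[1])
E
```

```text
t: 7.0
ee_pos: [0.4184, -0.3616, 0.2266]
tool_rot: [0.024, 0.952, -0.305, -0.003]
contact_force: [-0.3, 0.5, -0.2]
width: 0.005
7.0 [ 0.4184 -0.3616  0.2266] 0.005177877900546345 F [-0.3  0.5 -0.2]
[[ 0.814 -0.58  -0.021]
 [-0.581 -0.813 -0.044]
 [ 0.008  0.048 -0.999]]
flap_lip [([393.7, 256.3], 0.69)]
bolt_lug [([315.2, 175.6], 0.98)]
lever_pad []
chest -0.08550339800491308 -0.05892226964393206
pred 396.9 250.9 depth 0.27
pred 318.3 236.8 depth 0.231
pred 494.9 70.2 depth 0.191
[318.0, 179.6] [ 0.42664317 -0.34684297  0.1535    ] chest -0.10230845603602715 -0.06091520839878345
[490.7, 76.1] [ 0.53770791 -0.35226473  0.162     ] chest -0.16300747789704384 0.03225346279318381
```

View pics/w7.png

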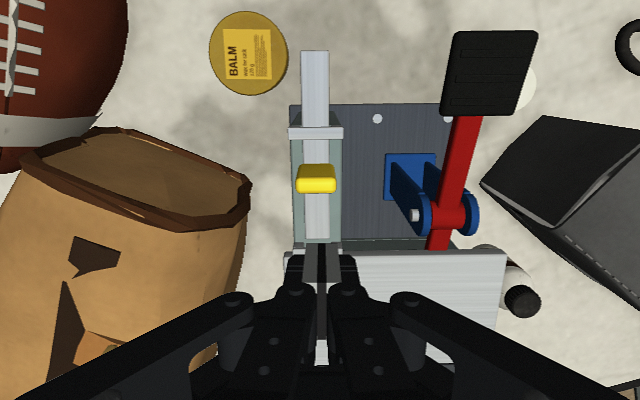

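The lug estimate is chest x ≈ -102 to -106 (stop would be -109), depending on the view bias. I'll zoom in to settle whether the bolt is fully drawn.

Run:
```python
from h import *
im=cv2.imread('pics/w7.png')[90:290,260:460]; cv2.imwrite('pics/z7.png',cv2.resize(im,None,fx=3,fy=3,interpolation=cv2.INTER_CUBIC))
v=[.41604,-.46544,-2.197];c,s=np.cos(v[2]),np.sin(v[2])
for m in ([-.134,-.06,.1365],[-.048,-.06,.1365],[-.038,-.087,.122],[-.038,.087,.122],[-.057,-.06,.1315],[-.109,-.06,.1715],[-.138,-.042,.1235],[-.144,0.08,0.003],[-.07,.035,.1183]):
    print(m,np.round(proj('wrist',[v[0]+c*m[0]-s*m[1],v[1]+s*m[0]+c*m[1],m[2]]),1))
```

```text
[-0.134, -0.06, 0.1365] [319.7 124.1]
[-0.048, -0.06, 0.1365] [319.1 247.1]
[-0.038, -0.087, 0.122] [283.4 250.4]
[-0.038, 0.087, 0.122] [512.1 251. ]
[-0.057, -0.06, 0.1315] [319.2 232.6]
[-0.109, -0.06, 0.1715] [319.6 176.6]
[-0.138, -0.042, 0.1235] [346.8 115.8]
[-0.144, 0.08, 0.003] [461.8  98.6]
[-0.07, 0.035, 0.1183] [447.4 209.6]
```

View pics/z7.png

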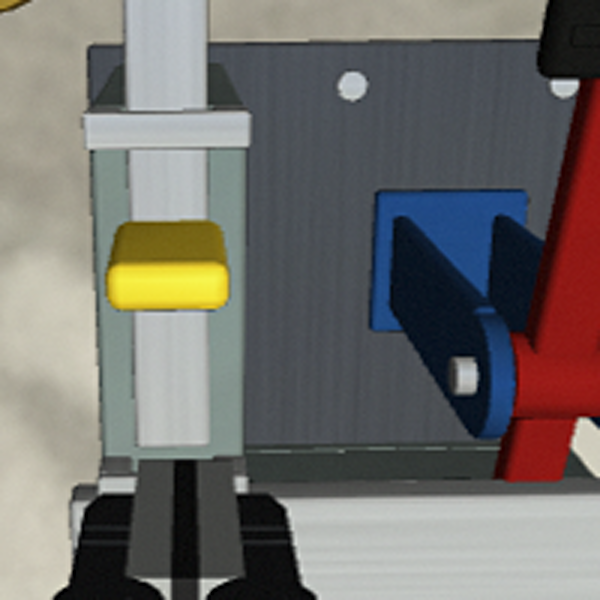

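The bar's end (zoomed row 445, just behind the near keeper) matches the fully drawn prediction to about 1 mm, so the bolt is out. Next I'll go over the pad and level the tool.

```bash
python3 -m creep '[{"ax":0.02,"ay":0,"az":0,"tx":0.016,"ty":-0.015,"tz":0,"jaw":0},{"ax":0.02,"ay":0,"az":0,"tx":0.016,"ty":-0.015,"tz":0,"jaw":0},{"ax":0,"ay":0,"az":0,"tx":0.016,"ty":-0.015,"tz":0,"jaw":0},{"ax":0,"ay":0,"az":0,"tx":0.016,"ty":-0.015,"tz":0,"jaw":0},{"ax":0,"ay":0,"az":0,"tx":0.016,"ty":-0.015,"tz":0,"jaw":0},{"ax":0,"ay":0,"az":0,"tx":0.016,"ty":-0.015,"tz":0,"jaw":0},{"ax":0,"ay":0,"az":0,"tx":0.01,"ty":-0.008,"tz":0,"jaw":0},{"ax":0,"ay":0,"az":0,"tx":0,"ty":0,"tz":0,"jaw":0},{"ax":0,"ay":0,"az":0,"tx":0,"ty":0,"tz":0,"jaw":0},{"ax":0,"ay":0,"az":0,"tx":0,"ty":0,"tz":0,"jaw":0}]'
python3 w.py w8.png
```

```text
t: 8.18
ee_pos: [0.5643, -0.342, 0.2199]
tool_rot: [0.003, 0.952, -0.306, -0.002]
contact_force: [-0.1, -0.3, -0.5]
width: 0.0
8.1833 [ 0.5643 -0.342   0.2199] 0.00025376704252859595 F [-0.1 -0.3 -0.5]
[[ 0.813 -0.583 -0.006]
 [-0.583 -0.813 -0.004]
 [-0.002  0.007 -1.   ]]
flap_lip []
bolt_lug [([160.5, 326.1], 0.97)]
lever_pad [([295.9, 254.3], 0.72)]
chest -0.18690165979301704 0.04775980981966502
pred 262.4 373.3 depth 0.291
pred 169.7 376.0 depth 0.253
pred 300.1 249.4 depth 0.216
```

View pics/w8.png

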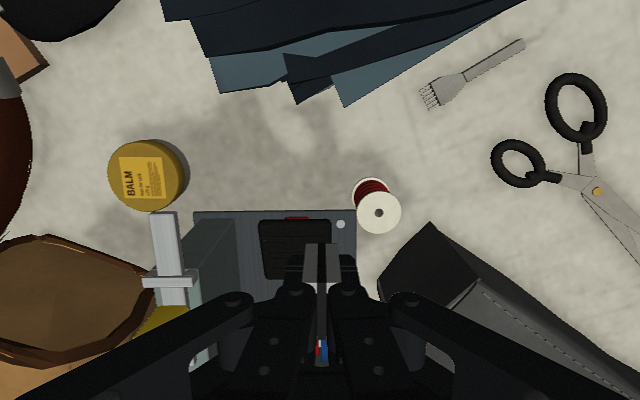

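The tool is level again, and the view shows the pad at (296,254) just left of and behind the fingers, with the spool at (378,210) clear. I'll correct by about -15 mm x and +17 mm y in tool axes, then descend towards the pad.

```bash
python3 -m creep '[{"ax":0,"ay":0,"az":0,"tx":-0.006,"ty":0.006,"tz":0,"jaw":0},{"ax":0,"ay":0,"az":0,"tx":-0.005,"ty":0.006,"tz":0,"jaw":0},{"ax":0,"ay":0,"az":0,"tx":-0.004,"ty":0.005,"tz":0,"jaw":0},{"ax":0,"ay":0,"az":0,"tx":0,"ty":0,"tz":0.01,"jaw":0},{"ax":0,"ay":0,"az":0,"tx":0,"ty":0,"tz":0.01,"jaw":0},{"ax":0,"ay":0,"az":0,"tx":0,"ty":0,"tz":0.01,"jaw":0},{"ax":0,"ay":0,"az":0,"tx":0,"ty":0,"tz":0.01,"jaw":0},{"ax":0,"ay":0,"az":0,"tx":0,"ty":0,"tz":0,"jaw":0},{"ax":0,"ay":0,"az":0,"tx":0,"ty":0,"tz":0,"jaw":0},{"ax":0,"ay":0,"az":0,"tx":0,"ty":0,"tz":0,"jaw":0}]'
python3 w.py w9.png
python3 - <<'E'
from h import *
snap('side','s9.png')
E
```

```text
t: 9.22
ee_pos: [0.5351, -0.3483, 0.1759]
tool_rot: [0.003, 0.951, -0.308, -0.003]
contact_force: [-0.2, 0.3, 0.5]
width: -0.002
9.2167 [ 0.5351 -0.3483  0.1759] -0.0017743045963960202 F [-0.2  0.3  0.5]
[[ 0.81  -0.586 -0.008]
 [-0.586 -0.81  -0.004]
 [-0.004  0.007 -1.   ]]
flap_lip []
bolt_lug []
lever_pad [([334.0, 252.6], 0.71)]
chest -0.16469985387142522 0.0278467481336699
pred 280.6 395.0 depth 0.242
pred 169.3 402.5 depth 0.205
pred 336.1 245.0 depth 0.168
```

View pics/w9.png

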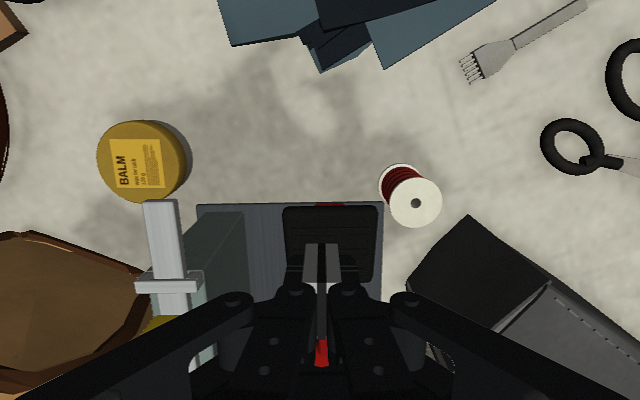

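View pics/s9.png

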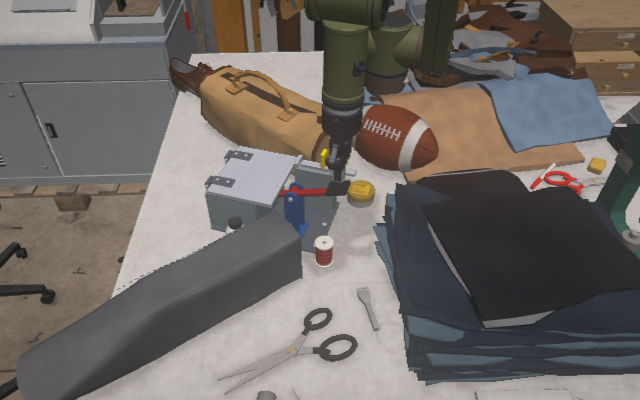

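The pad (at (334,253)) now sits under the fingers, about 6 mm to the tool's +x side. I'll make a small correction and start pressing.

```bash
python3 -m creep '[{"ax":0,"ay":0,"az":0,"tx":0.004,"ty":-0.003,"tz":0,"jaw":0},{"ax":0,"ay":0,"az":0,"tx":0.002,"ty":-0.002,"tz":0,"jaw":0},{"ax":0,"ay":0,"az":0,"tx":0,"ty":0,"tz":0.008,"jaw":0},{"ax":0,"ay":0,"az":0,"tx":0,"ty":0,"tz":0.008,"jaw":0},{"ax":0,"ay":0,"az":0,"tx":0,"ty":0,"tz":0.008,"jaw":0},{"ax":0,"ay":0,"az":0,"tx":0,"ty":0,"tz":0.008,"jaw":0},{"ax":0,"ay":0,"az":0,"tx":0,"ty":0,"tz":0.008,"jaw":0},{"ax":0,"ay":0,"az":0,"tx":0,"ty":0,"tz":0.008,"jaw":0},{"ax":0,"ay":0,"az":0,"tx":0,"ty":0,"tz":0.008,"jaw":0},{"ax":0,"ay":0,"az":0,"tx":0,"ty":0,"tz":0.006,"jaw":0}]'
python3 w.py w10.png
```

```text
t: 10.3
ee_pos: [0.5515, -0.344, 0.122]
tool_rot: [-0.0, 0.951, -0.308, 0.006]
contact_force: [-2.5, 0.5, 10.5]
width: -0.002
10.3 [ 0.5515 -0.344   0.122 ] -0.0020535340402227315 F [-2.5  0.5 10.5]
[[ 0.81  -0.586  0.012]
 [-0.586 -0.811 -0.003]
 [ 0.012 -0.004 -1.   ]]
flap_lip []
bolt_lug []
lever_pad []
chest -0.17774391001613568 0.038589762215403015
pred 249.7 498.0 depth 0.192
pred 95.0 533.9 depth 0.154
pred 311.5 344.0 depth 0.12
```

View pics/w10.png

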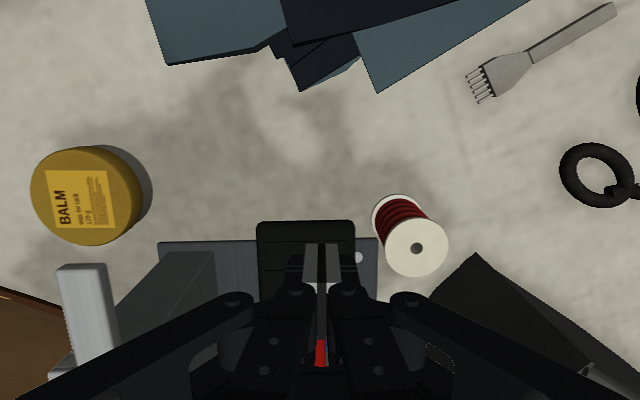

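The lever is following: tip z is 0.122 with 10 N. The pad spans cols 257–355, so the tip is about 7 mm off its centre but still on it. I'll continue down with a slight correction.

```bash
python3 -m creep '[{"ax":0,"ay":0,"az":0,"tx":-0.001,"ty":0,"tz":0.006,"jaw":0},{"ax":0,"ay":0,"az":0,"tx":-0.001,"ty":0,"tz":0.006,"jaw":0},{"ax":0,"ay":0,"az":0,"tx":-0.001,"ty":0.001,"tz":0.006,"jaw":0},{"ax":0,"ay":0,"az":0,"tx":-0.001,"ty":0.001,"tz":0.006,"jaw":0},{"ax":0,"ay":0,"az":0,"tx":-0.001,"ty":0.001,"tz":0.006,"jaw":0},{"ax":0,"ay":0,"az":0,"tx":-0.001,"ty":0,"tz":0.006,"jaw":0},{"ax":0,"ay":0,"az":0,"tx":0,"ty":0,"tz":0.005,"jaw":0},{"ax":0,"ay":0,"az":0,"tx":0,"ty":0,"tz":0.005,"jaw":0},{"ax":0,"ay":0,"az":0,"tx":0,"ty":0,"tz":0.005,"jaw":0},{"ax":0,"ay":0,"az":0,"tx":0,"ty":0,"tz":0.005,"jaw":0}]'
python3 w.py w11.png
```

```text
t: 11.33
ee_pos: [0.55, -0.347, 0.0892]
tool_rot: [0.005, 0.952, -0.307, 0.017]
contact_force: [-8.2, 6.4, 32.2]
width: -0.0
11.3333 [ 0.55   -0.347   0.0892] -0.00011856374908834219 F [-8.2  6.4 32.2]
[[ 0.811 -0.584  0.03 ]
 [-0.584 -0.811 -0.019]
 [ 0.036 -0.002 -0.999]]
flap_lip []
bolt_lug []
lever_pad []
chest -0.17452461442236472 0.0391313562719091
pred 235.9 573.1 depth 0.159
pred 33.7 648.9 depth 0.12
pred 314.4 421.7 depth 0.087
```

View pics/w11.png

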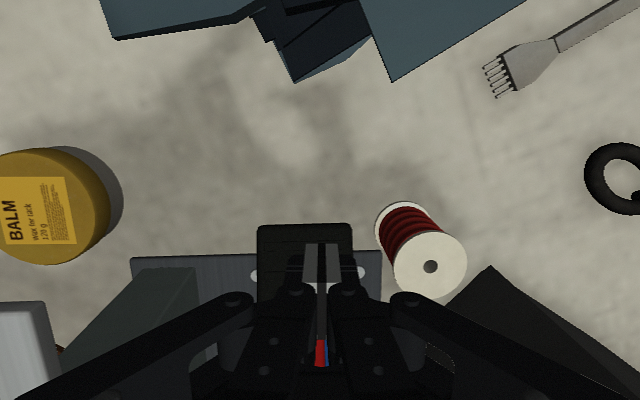

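Tip z is 0.089 with 32 N, well above the 13 N the lever needs, so it's on its stop. I'll ease the push a little to hold steadily, then check from the side and top.

```bash
python3 -m creep '[{"ax":0,"ay":0,"az":0,"tx":0,"ty":0,"tz":0.003,"jaw":0},{"ax":0,"ay":0,"az":0,"tx":0,"ty":0,"tz":0.003,"jaw":0},{"ax":0,"ay":0,"az":0,"tx":0,"ty":0,"tz":0.003,"jaw":0},{"ax":0,"ay":0,"az":0,"tx":0,"ty":0,"tz":0.003,"jaw":0},{"ax":0,"ay":0,"az":0,"tx":0,"ty":0,"tz":0.003,"jaw":0},{"ax":0,"ay":0,"az":0,"tx":0,"ty":0,"tz":0.003,"jaw":0},{"ax":0,"ay":0,"az":0,"tx":0,"ty":0,"tz":0.003,"jaw":0},{"ax":0,"ay":0,"az":0,"tx":0,"ty":0,"tz":0.003,"jaw":0},{"ax":0,"ay":0,"az":0,"tx":0,"ty":0,"tz":0.003,"jaw":0},{"ax":0,"ay":0,"az":0,"tx":0,"ty":0,"tz":0.003,"jaw":0}]'
python3 - <<'E'
from h import *
for n in ['side','top']:
    im=snap(n,n+'12.png')
    for l in ['flap_lip','bolt_lug','lever_pad','wax_tin','red_spool','dye_bottle']:
        print(n,l,[(np.round(a['at'],1).tolist(),round(a['score'],2)) for a in finder.spot_point(n,l)[:1]])
im=cv2.imread('pics/side12.png')[100:300,180:420]; cv2.imwrite('pics/z12.png',cv2.resize(im,None,fx=3,fy=3,interpolation=cv2.INTER_CUBIC)[:600,:720])
v=[.41604,-.46544,-2.197];c,s=np.cos(v[2]),np.sin(v[2])
for m in ([-.038,0,.122],[-.030,0,.163],[-.109,-.06,.1535],[-.064,-.06,.1535],[-.172,.035,.089]): print(m,np.round(proj('side',[v[0]+c*m[0]-s*m[1],v[1]+s*m[0]+c*m[1],m[2]]),1))
b=bot.sense();print(b['t'],b['ee_pos'],b['contact_force'])
E
```

```text
t: 12.37
ee_pos: [0.55, -0.3468, 0.0895]
tool_rot: [0.009, 0.952, -0.306, 0.026]
contact_force: [-4.7, 4.7, 20.9]
width: 0.002
side flap_lip [([283.3, 164.1], 0.86)]
side bolt_lug [([323.6, 155.8], 0.64)]
side lever_pad [([338.5, 213.7], 0.78)]
side wax_tin [([359.7, 196.6], 0.57)]
side red_spool [([324.6, 260.2], 0.89)]
side dye_bottle []
top flap_lip [([357.3, 234.1], 0.6)]
top bolt_lug [([310.3, 239.4], 0.59)]
top lever_pad [([308.3, 190.0], 0.9)]
top wax_tin [([272.0, 239.7], 0.53)]
top red_spool [([399.2, 210.4], 0.4)]
top dye_bottle [([399.3, 211.0], 0.78)]
[-0.038, 0, 0.122] [285.9 179.7]
[-0.03, 0, 0.163] [281.7 164.5]
[-0.109, -0.06, 0.1535] [324.7 158.9]
[-0.064, -0.06, 0.1535] [305.7 155.1]
[-0.172, 0.035, 0.089] [339. 214.]
13.0667 [ 0.5499921  -0.34684594  0.08953088] [-5.34803864  5.00320118 20.80610962]
```

View pics/z12.png

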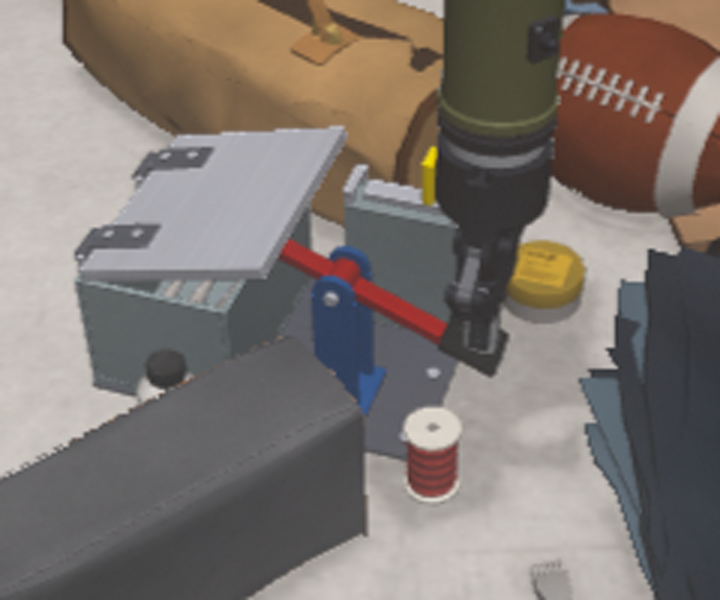

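View pics/top12.png

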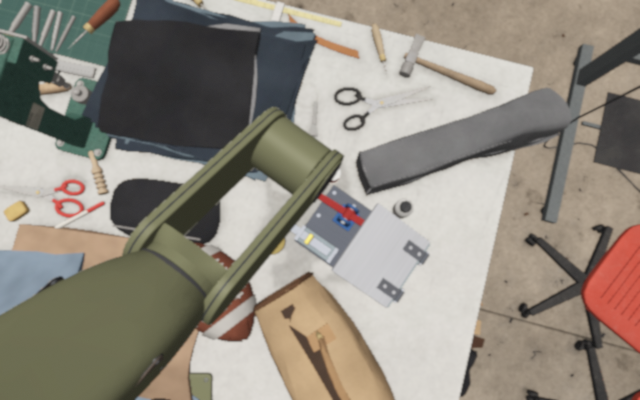

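Everything agrees with the goal state. The flap is open with its lip at side (283,164), against (282,164.5) expected for z = 0.163. The pad is at (338.5,214), its stop position; the lug is at the fully drawn spot; and the spool and tin are unmoved. The lever is held with a steady 21 N or so, so I'm handing in.

Run:
```python
from cell import bot
print(bot.finish_job())
```

```text
the job is handed in; nothing more can be done
None
```

The chest's flap is being held open, and I handed the job in at about 13 s of the 40 s allowed; no verdict was reported. With the jaws shut, I pushed the yellow lug back until the bolt stalled at its stop, then pressed the lever's black pad down and kept holding it.

**Last checks:**
- **Lever:** the pad is at its stop position in the side view, with the tip at z = 0.0895 m. The wrist sensor reads a steady upward force of about 21 N.
- **Flap:** the lip shows at side pixel (283,164), which fits z ≈ 163 mm. Nothing in the pictures touches it.
- **Bolt:** the lug is at the fully drawn spot in the side view.
- **Loose things:** the wax tin and red spool show within about 1 pixel of where they started in the side view.

**What disagreed:**
- **Bolt travel:** one wrist-camera estimate put the bolt at only about 38–39 mm drawn. The bar's end, the stall at about 13 N and the side view all point to 42–45 mm, and the threshold is 36 mm.
- **Dye bottle:** the finder never found it in the side view. In the top view it read about 3 pixels (roughly 7 mm) off its start, though the robot never went near it.
- **Top view:** at the end the arm covered the spool and most of the tin. There the finder's spool answer was really the bottle, and its tin reading was about 4 pixels off.
- **Pressing point:** the fingertips press about 7 mm to one side of the pad's middle, still fully on it.

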